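Hold the test enclosure's sprung hood for loading a capacitor

TASK

Get the capacitor ready for the test enclosure: roll it on its mat, without picking it up, until its white stripe faces straight up, and leave it there. Then raise the enclosure's hood by its orange tab a little past its balance point, where the interlock resets, bring it back and keep holding it still about ten degrees below the balance point, so that I can load the capacitor; finish while still holding it. Never let the hood fly open to its stop or drop, and leave the other things on the bench where they are.

Things in the scene. Friction and masses are not known exactly. Their poses are not given: they have to be found in the camera images.
- enclosure: grey open-topped steel test enclosure, fixed to the bench: 210 mm deep (its x), 240 mm wide (its y), 100 mm high, origin at the centre of its underside; front faces its own -x. Carries the hood.
- hood (a joint): angle of the hood, rad: 0 shut and level, grows as its front edge rises, stop at 1.45. White-framed clear panel 210 x 240 x 12 mm, 0.9 kg, sprung hinge along the enclosure's far top edge. Balance point 0.87 (50 degrees): below it the hood falls shut (about 1 N at the tab when shut, 0.4 N at 0.7), above it the spring pushes it on up to its stop. Almost no friction: it never stays part-open by itself.
- hood_hinge (a point): middle of the hinge axis, 105 mm to +x and 107 mm above the enclosure's origin; turns with the hood, about its own level y axis. With the hood at angle a the tab's grip point lies 250 mm x cos a from here towards the enclosure's front and 250 mm x sin a higher.
- hood_tab (a point): grip point of the orange tab at the middle of the hood's front edge, 107 mm above the bench when shut, 15 mm in from the tab's free end, mid-thickness. Tab 30 mm wide (y), 12 mm thick, sticks out 55 mm beyond the hood's frame. It can be pinched across its 30 mm width from above and swivels between the fingers as the hood turns. Axes turn with the hood (y along the hinge).
- mat: grey rubber mat 260 x 240 x 3 mm fixed to the bench, origin at the centre of its underside
- capacitor_center (a point): centre of the blue can capacitor lying on the mat: 36 mm diameter, 80 mm long, about 0.11 kg, lying along its own x (two short brass terminals at +x). Its own +z points to the middle of the white stripe along its side, which starts facing level (83 degrees from straight up). Pressed from above and dragged across, it rolls on the mat by half the drag.
- nut: brass ring, 24 mm across, 10 mm high, on the mat; to be left alone
- small_capacitor: black can standing on the mat, 22 mm across, 30 mm high; to be left alone
- spool: metal spool, 52 mm across, 42 mm high; to be left alone
- bottle: white bottle with red cap, 44 mm across, 110 mm high; to be left alone
- screwdriver: yellow-handled screwdriver lying on the bench; to be left alone
- jar: jar, 60 mm across, 70 mm high; to be left alone
- multimeter: yellow multimeter lying flat, 150 x 80 x 35 mm; to be left alone
- capacitor: the same capacitor: the origin is the same centre point, the axes the same
There are look-alikes about, which are no part of the job. Of the things that look like the capacitor, the middle-sized one is meant.

How it is judged:
By the outcome, as a careful person would: the job done as asked, in the order asked, and still so for the second after the job is handed in, while the arm keeps its last pose, push and grip.
It also fails if it takes over 64 s, if anything falls off the work surface, if the arm or the gripper's body presses on something with over 40 N, if the wrist force passes 120 N, or if a joint passes its speed limit or range.

ROBOT

A 6-joint arm with a two-finger parallel gripper is mounted at the origin on the work surface. World frame = base frame: x ahead of the robot, y to its left, z up, the work surface at z = 0. Lengths are in m, angles in rad, forces in N, time in s.
With the tool pointing down it reaches from about 0.3 to 0.875 m from the base axis. Payload 6.4 kg.
Tool frame: the origin (TCP) lies midway between the tips of the shut fingers; the grasp point (between the pads) lies 19 mm behind it; x points along the fingers, y is the direction in which the jaws open and shut, and the axes are right-handed (so a half turn about x gives the same grasp; the last joint's range is limited). The gripper opens to 85 mm and grips with 20 to 120 N. Pads are 22 mm wide; open, the fingers measure 114 mm over their backs; the gripper's body (76 mm by 85 mm) begins 54 mm behind the grasp point. The pads swing forward as they close: fully open they stand 13 mm farther back than shut.
Start: joints at [-1.332, 0.181, 1.607, -0, 1.354, -0.206], TCP at [0.247, -0.519, 0.231] pointing down, gripper open.
Joint ranges: [-2.99, 2.99], [-0.89, 2.07], [0.3, 2.58], [-1.14, 4.28], [0, 2.63], [-3.12, 3.12]. Speed limits (rad/s): [2.57, 2.57, 3.01, 3.14, 3.14, 3.14].

INTERFACE

Orientations are given as a unit quaternion [w, x, y, z].
In Python, from bench import ctrl gives the robot as it stands.
- The arm moves only by the tool servo_tool, never from a script. Its argument "targets" is a list of rows, each a list of 7 numbers: the turn, a rotation vector about the tool's x, y, z in rad, then the shift along the tool's x, y, z in mm, then the opening, from -1 (shut) to 1 (fully open). A call has exactly 8 rows; each row is the pose to reach, as a shift and turn from the pose measured when the call began, along the tool's axes at that moment; what a row does not reach only later rows make up. A row lasts 1/8 s, in which the tool goes at most 62.5 mm and 10.7 degrees, less where a joint would pass 70% of its speed; a pose out of reach is approached as far as the arm can. A call with a gripper value outside its range is refused whole. The fingers move at their own pace and stop on an object; the grip force is fixed at half the most. Time passes only in rows, so rows that repeat a pose let the fingers close, or fill a call up. It gives the time, the measured TCP pose, the force and the opening at its end, in the units of the state.
- ctrl.get_obs(): the state, without advancing time (a new reading comes with each control period).
- ctrl.camera(name): name is "scene" or "top"; returns a dict with "pixels" (480x640x3 uint8, blue, green, red), "intrinsics" (3x3 intrinsics, pixels), "R" (3x3) and "t" (3): a world point X has camera coordinates R X + t. Camera axes: x right, y down, z forward; pixel columns grow to the right and rows downward; lengths in m; the calibration is good to about 2 mm. A picture is of the moment at which its call begins. There is no depth.
- ctrl.hand_in(): hands the job in, once; it reports no verdict.
The state is a dict: "time_s": time; "q": joint angles; "dq": joint speeds; "joint_efforts": joint torques, N m; "eef_pos": TCP position; "eef_rot": TCP orientation; "wrist_force": force on the tool from outside, world axes, zero at the start; "torque": the same for the moment, N m; "opening": opening from 0.0 (shut) to 1.0 (fully open).
Only numpy, scipy, OpenCV 4.12 (cv2) and the standard library are available. Lean on these libraries where they do the work, as an engineer would, in place of code of your own. Each camera call takes 0.05 s, during which the arm holds its last target.

## Working session

There is one attempt and no reset: what is moved stays moved. The work goes in short steps, Python scripts to look and compute and a tool call to move; the robot and the scene stay as the last step left them, time stands still between calls to the robot, and variables do not carry over. Pictures are saved under pics/ and viewed, and the job is handed in when it is done.

Besides the shell and the picture viewer there is one more tool, called after "Emit:" as name([rows], argument=value, ...), one row to a line, values as JSON. servo_tool: Moves the arm, as the interface text tells. Its arguments: {"type":"object","properties":{"targets":{"type":"array","items":{"type":"array","items":{"type":"number"}}}},"required":["targets"]}

```bash
mkdir -p pics; ls; python3 - <<'E'
from bench import ctrl
import cv2,numpy as np
o=ctrl.get_obs()
for k,v in o.items(): print(k,np.round(v,4))
for n in ("scene","top"):
    c=ctrl.camera(n); cv2.imwrite(f"pics/{n}0.png",c["pixels"])
    print(n,np.round(c["intrinsics"],1).tolist(),np.round(c["R"],4).tolist(),np.round(c["t"],4).tolist(), (-c["R"].T@c["t"]).round(3))
E
```

```text
pics
time_s 0.0
q [-1.3323  0.1816  1.608  -0.      1.3538 -0.2063]
dq [ 0.0003 -0.0016  0.0003  0.0016 -0.0016 -0.0003]
joint_efforts [-8.00000e-04 -4.44869e+01 -3.51341e+01 -4.00000e-04  9.00000e-03
 -0.00000e+00]
eef_pos [ 0.2473 -0.5185  0.2304]
eef_rot [-0.1553 -0.6897 -0.1566  0.6897]
wrist_force [-0.7978 -0.0373  0.4045]
torque [-0.0204 -0.0463 -0.0125]
opening 1.0007
scene [[580.8, 0.0, 321.9], [0.0, 580.8, 243.4], [0.0, 0.0, 1.0]] [[-0.7705, 0.6374, 0.0008], [0.441, 0.5339, -0.7215], [-0.4603, -0.5556, -0.6924]] [0.4442, -0.1808, 1.8423] [1.27  0.837 1.145]
top [[617.8, 0.0, 322.4], [0.0, 617.8, 241.1], [0.0, 0.0, 1.0]] [[0.0083, -0.9997, 0.0209], [-0.9879, -0.0115, -0.1544], [0.1546, -0.0193, -0.9878]] [-0.0259, 0.5883, 1.5356] [0.344 0.011 1.608]
```

View pics/scene0.png

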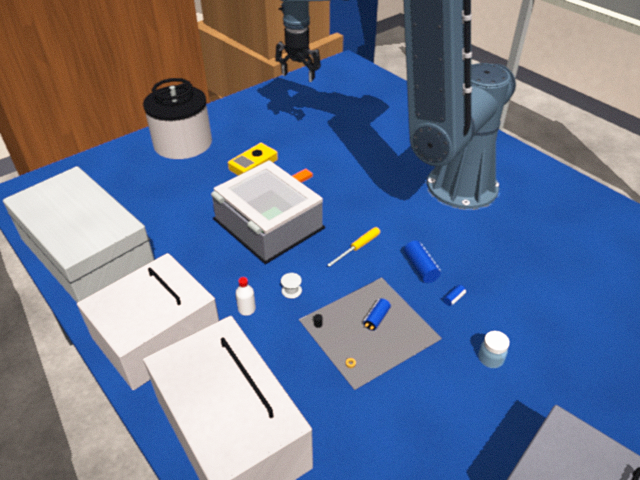

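View pics/top0.png

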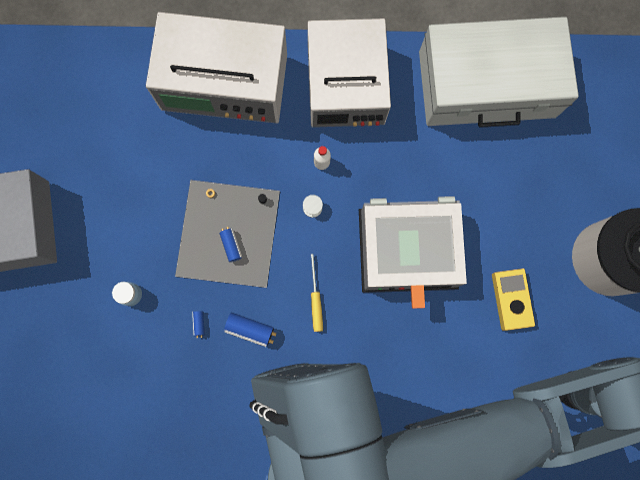

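Blue cans (top view): small one at (198,325), large one at (251,331), and one on the mat at (231,245). The one on the mat is middle-sized and lies on the mat, so it fits the description. I'll confirm it in a crop and measure.

```bash
cat > h.py <<'E'
import numpy as np,cv2
from bench import ctrl
def ray(c,u,v):
    K,R,t=[np.array(c[k]) for k in("intrinsics","R","t")]
    C=-R.T@t; d=R.T@np.linalg.inv(K)@np.array([u,v,1.]); return C,d/np.linalg.norm(d)
def onz(c,u,v,z):
    C,d=ray(c,u,v); return C+d*(z-C[2])/d[2]
def proj(c,X):
    p=np.array(c["intrinsics"])@(np.array(c["R"])@X+np.array(c["t"])); return p[:2]/p[2]
def cross(c1,p1,c2,p2):
    A,a=ray(c1,*p1);B,b=ray(c2,*p2)
    s=np.linalg.lstsq(np.stack([a,-b],1),B-A,rcond=None)[0]
    return (A+s[0]*a+B+s[1]*b)/2, np.linalg.norm(A+s[0]*a-B-s[1]*b)
def snap(n,tag):
    c=ctrl.camera(n); cv2.imwrite(f"pics/{n}{tag}.png",c["pixels"]); return c
E
python3 - <<'E'
from h import *
cs=ctrl.camera("scene");ct=ctrl.camera("top")
a=cv2.resize(ct["pixels"][205:285,180:290],None,fx=5,fy=5,interpolation=2)
b=cv2.resize(cs["pixels"][280:350,340:420],None,fx=5,fy=5,interpolation=2)
H=max(a.shape[0],b.shape[0]);im=np.zeros((H,a.shape[1]//2*0+a.shape[1]+b.shape[1],3),np.uint8)
im[:a.shape[0],:a.shape[1]]=a;im[:b.shape[0],a.shape[1]:]=b
im=cv2.resize(im,None,fx=.8,fy=.8);cv2.imwrite("pics/crop0.png",im)
for nm,c in(("top",ct),("scene",cs)):
    hsv=cv2.cvtColor(c["pixels"],cv2.COLOR_BGR2HSV)
    x=cv2.inRange(hsv,(5,170,170),(16,255,255))
    for q in cv2.findContours(x,0,2)[0]:
        if cv2.contourArea(q)>25: print(nm,"orange",cv2.minAreaRect(q),cv2.boundingRect(q))
# mat corners / cap in top
c=ct;hsv=cv2.cvtColor(c["pixels"],cv2.COLOR_BGR2HSV)
x=cv2.inRange(hsv,(0,0,60),(179,60,160));
for q in cv2.findContours(x,0,2)[0]:
    r=cv2.minAreaRect(q)
    if 5000<cv2.contourArea(q)<12000 and r[0][1]<280: 
        bp=cv2.boxPoints(r);print("mat?",r);print([onz(c,*p,.003).round(4).tolist() for p in bp])
x=cv2.inRange(hsv,(100,120,40),(130,255,255))[200:275,190:268]
for q in cv2.findContours(x,0,2)[0]:
    if cv2.contourArea(q)>100:
        r=cv2.minAreaRect(q);print("blue",r,[onz(c,p[0]+190,p[1]+200,.021).round(4).tolist() for p in cv2.boxPoints(r)])
E
```

```text
scene orange ((302.5000305175781, 175.50003051757812), (8.497057914733887, 17.441329956054688), 63.43495178222656) (293, 170, 19, 12)
mat? ((227.08078002929688, 233.14410400390625), (92.44851684570312, 98.85845184326172), 7.594643592834473)
[[0.4992, 0.3617, 0.003], [0.761, 0.3389, 0.003], [0.731, 0.0947, 0.003], [0.4698, 0.1236, 0.003]]
blue ((39.318809509277344, 44.9245491027832), (32.27307891845703, 11.670466423034668), 70.97439575195312) [[0.6145, 0.2497, 0.021], [0.6248, 0.2214, 0.021], [0.5452, 0.1918, 0.021], [0.535, 0.2199, 0.021]]
```

View pics/crop0.png

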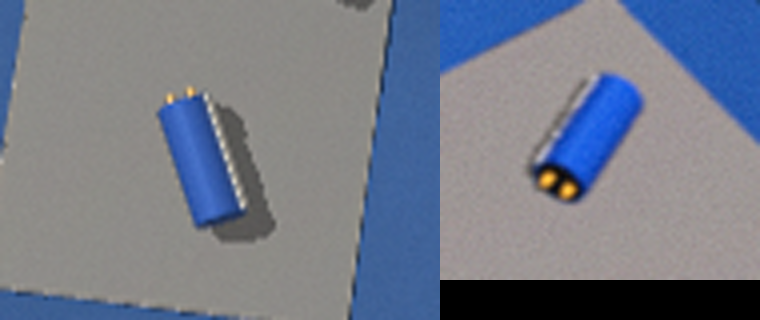

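The crop confirms the mid-size can on the mat, with terminals up-left (+x). The stripe is on its image-right side, which is world -y, so it must roll toward +y. Now the exact measurements.

```bash
cat >> h.py <<'E'
from scipy.spatial.transform import Rotation as Ro
def capmeas(c,box,verbose=True):
    u0,v0,u1,v1=box
    im=c["pixels"][v0:v1,u0:u1]; hsv=cv2.cvtColor(im,cv2.COLOR_BGR2HSV)
    blue=cv2.inRange(hsv,(100,120,40),(130,255,255)); wh=cv2.inRange(hsv,(0,0,175),(179,70,255))
    # keep white adjacent to blue
    wh&=cv2.dilate(blue,np.ones((7,7),np.uint8))
    return blue,wh
E
python3 - <<'E'
from h import *
ct=ctrl.camera("top");cs=ctrl.camera("scene")
for nm,c,box in(("top",ct,(190,200,268,275)),("scene",cs,(350,290,400,340))):
    b,w=capmeas(c,box)
    m=cv2.morphologyEx(b|w,cv2.MORPH_CLOSE,np.ones((3,3)))
    q=max(cv2.findContours(m,0,2)[0],key=cv2.contourArea);r=cv2.minAreaRect(q)
    cen=np.array(r[0])+box[:2]; print(nm,"cap",cen,r[1:],"z.021",onz(c,*cen,.021))
    bp=cv2.boxPoints(r)+np.array(box[:2]); print([onz(c,*p,.021)[:2].round(4).tolist() for p in bp])
    ys,xs=np.nonzero(w); P=np.array([onz(c,x+box[0],y+box[1],.022) for x,y in zip(xs,ys)])
    if len(P)>5:
        l=cv2.fitLine(np.float32(P[:,:2]),2,0,.01,.01).ravel();print("stripe",len(P),l, np.degrees(np.arctan2(l[1],l[0])))
    c[nm]=cen
    if nm=="top":T=cen
    else:print(cross(ct,T,cs,cen))
for nm,c in(("top",ct),("scene",cs)):
    hsv=cv2.cvtColor(c["pixels"],cv2.COLOR_BGR2HSV)
    x=cv2.inRange(hsv,(4,150,120),(18,255,255))
    for q in cv2.findContours(x,0,2)[0]:
        if cv2.contourArea(q)>40:
            r=cv2.minAreaRect(q); print(nm,"orange",r,[onz(c,*p,.113)[:2].round(4).tolist() for p in cv2.boxPoints(r)])
im=cv2.resize(ct["pixels"][180:320,340:490],None,fx=4,fy=4,interpolation=2);cv2.imwrite("pics/enc.png",im)
im=cv2.resize(cs["pixels"][140:260,200:340],None,fx=5,fy=5,interpolation=2);cv2.imwrite("pics/enc_s.png",im)
o=ctrl.get_obs();print(Ro.from_quat(o["eef_rot"],scalar_first=True).as_matrix().round(3))
E
```

```text
top cap [229.89999771 244.69999695] ((32.25522994995117, 12.649109840393066), 71.56504821777344) z.021 [0.58031576 0.21917763 0.021     ]
[[0.6149, 0.249], [0.6258, 0.2183], [0.5459, 0.1895], [0.5352, 0.2201]]
stripe 19 [0.94067    0.33932275 0.58552414 0.20414664] 19.835617
scene cap [377.30769157 312.53846169] ((14.42220401763916, 32.172611236572266), 33.690067291259766) z.021 [0.57505343 0.21414413 0.021     ]
[[0.6236, 0.2123], [0.5299, 0.1774], [0.525, 0.216], [0.6178, 0.2489]]
stripe 14 [0.95783854 0.28730708 0.5703797  0.19583264] 16.696802
(array([0.57934501, 0.2181555 , 0.02807364]), np.float64(0.0002478065404819789))
top orange ((417.5, 296.5), (21.0, 13.0), 90.0) [[0.4702, -0.2349], [0.4705, -0.2666], [0.4197, -0.2657], [0.4194, -0.2342]]
scene orange ((302.4000549316406, 175.30003356933594), (8.944271087646484, 17.441329956054688), 63.43495178222656) [[0.4667, -0.2674], [0.4078, -0.2681], [0.4232, -0.2302], [0.4809, -0.23]]
scene orange ((330.1495056152344, 46.288658142089844), (14.430957794189453, 27.641387939453125), 68.96248626708984) [[-0.1237, -0.892], [-0.263, -0.8956], [-0.1983, -0.7898], [-0.0658, -0.7891]]
scene orange ((319.5, 22.5), (41.0, 19.0), 90.0) [[-0.3797, -1.2407], [-0.4461, -1.186], [-0.1766, -0.8661], [-0.1179, -0.9145]]
scene orange ((273.55352783203125, 31.001909255981445), (19.309118270874023, 62.138954162597656), 2.045408248901367) [[0.1212, -0.9036], [-0.2388, -1.3927], [-0.3019, -1.3304], [0.0679, -0.8524]]
scene orange ((101.006103515625, 71.83772277832031), (169.86917114257812, 207.44801330566406), 80.83765411376953) [[0.7626, -2.1449], [-0.1593, -1.9266], [0.5368, -0.5678], [1.0935, -0.8037]]
[[-0.     0.43  -0.903]
 [ 0.001 -0.903 -0.43 ]
 [-1.    -0.001 -0.   ]]
```

View pics/enc.png

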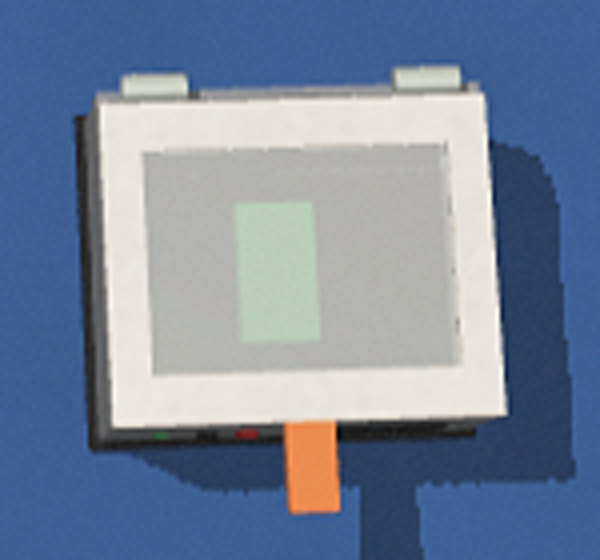

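View pics/enc_s.png

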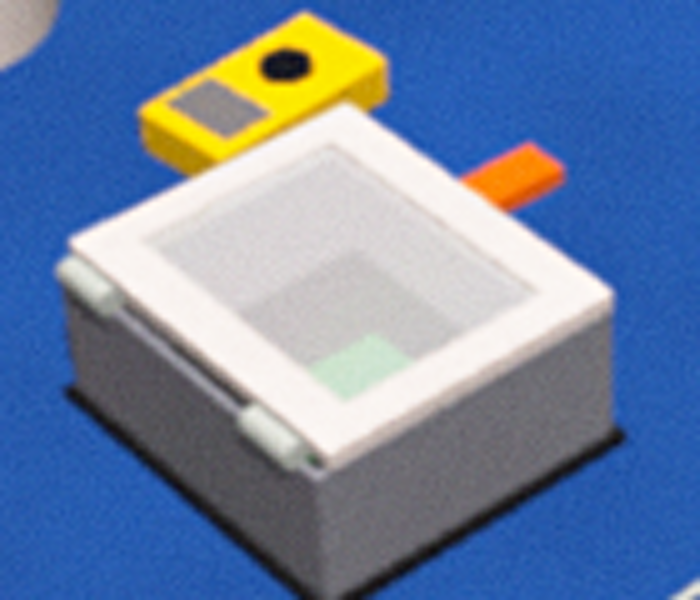

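```bash
cat >> h.py <<'E'
def go(pos,yaw=None):
    o=ctrl.get_obs();p=np.array(o["eef_pos"]);R=Ro.from_quat(o["eef_rot"],scalar_first=True)
    s=R.inv().apply(np.array(pos)-p)*1000
    print("t",round(float(o["time_s"]),2),"pos",p.round(4),"open",round(float(o["opening"]),3),"F",np.round(o["wrist_force"],1))
    if yaw is not None:
        y=np.array([np.cos(np.radians(yaw)),np.sin(np.radians(yaw)),0]);x=np.array([0,0,-1.])
        T=Ro.from_matrix(np.stack([x,y,np.cross(x,y)],1)); rv=(R.inv()*T).as_rotvec()
        print("turn",rv.round(3))
    print("shift mm",s.round(1))
E
python3 - <<'E'
from h import *
ct=ctrl.camera("top")
pts={k:onz(ct,340+u/4,180+v/4,.113) for k,(u,v) in dict(fl=(112,428),fr=(507,415),rl=(98,97),rr=(485,93),t1=(288,513),t2=(341,511),b1=(285,424),b2=(336,421)).items()}
for k in pts:print(k,pts[k].round(4))
d=pts['fl']-pts['fr'];print("width",np.linalg.norm(d),np.degrees(np.arctan2(d[1],d[0])))
d=pts['rl']-pts['rr'];print("width",np.linalg.norm(d),np.degrees(np.arctan2(d[1],d[0])))
for a,b in(('fl','rl'),('fr','rr'),('t1','b1'),('t2','b2')):
  d=pts[b]-pts[a];print("depth",np.linalg.norm(d),np.degrees(np.arctan2(d[1],d[0])))
go([.58,.219,.12],20)
print(Ro.from_euler('x',1))
E
```

```text
fl [ 0.4667 -0.1302  0.113 ]
fr [ 0.4771 -0.3712  0.113 ]
rl [ 0.6717 -0.1221  0.113 ]
rr [ 0.6774 -0.363   0.113 ]
t1 [ 0.4164 -0.2366  0.113 ]
t2 [ 0.4179 -0.2687  0.113 ]
b1 [ 0.4702 -0.2355  0.113 ]
b2 [ 0.4723 -0.2666  0.113 ]
width 0.24122029133588258 92.45719192902617
width 0.2409737805140337 91.34285664464437
depth 0.20517031899981625 2.25010029714756
depth 0.20048312254791792 2.328733310319011
depth 0.053815810691282474 1.137594965374291
depth 0.0544812679103192 2.2088950317741127
t 0.35 pos [ 0.2474 -0.5189  0.2311] open 1.002 F [ 0.4  0.3 -0.3]
turn [-1.475 -0.     0.   ]
shift mm [ 111.3 -523.  -617.7]
Rotation.from_matrix(array([[ 1.        ,  0.        ,  0.        ],
                            [ 0.        ,  0.54030231, -0.84147098],
                            [ 0.        ,  0.84147098,  0.54030231]]))
```

Emit:
servo_tool([
  [-0.18,0,0,0,-66,-78,0],
  [-0.36,0,0,0,-132,-156,0],
  [-0.54,0,0,0,-198,-234,0],
  [-0.72,0,0,0,-264,-312,0],
  [-0.9,0,0,0,-330,-390,0],
  [-1.08,0,0,0,-396,-468,0],
  [-1.26,0,0,0,-450,-540,0],
  [-1.44,0,0,0,-510,-600,0],
])

```text
time_s: 1.35
eef_pos: [0.4541, -0.0616, 0.2317]
eef_rot: [0.574, 0.414, 0.573, -0.414]
wrist_force: [1.2, -0.8, -0.1]
opening: 0.5
```

```bash
python3 - <<'E'
from h import *
p=np.array([-.342,.94])
s=np.array([.579,.2185])-p*.0065
go([*s,.07],20)
E
```

```text
t 1.35 pos [ 0.4541 -0.0616  0.2317] open 0.5 F [ 1.2 -0.8 -0.1]
turn [-0.029  0.001 -0.001]
shift mm [ 161.8  206.6 -220.3]
```

Emit:
servo_tool([
  [-0.03,0,0,0,40,-44,0],
  [-0.03,0,0,20,80,-88,0],
  [-0.03,0,0,50,120,-132,0],
  [-0.03,0,0,80,160,-176,0],
  [-0.03,0,0,110,200,-215,0],
  [-0.03,0,0,135,206.5,-220,0],
  [-0.03,0,0,150,206.5,-220,0],
  [-0.03,0,0,150,206.5,-220,0],
])

```text
time_s: 2.35
eef_pos: [0.5799, 0.2114, 0.0805]
eef_rot: [0.579, 0.405, 0.58, -0.406]
wrist_force: [0.2, -0.4, 0.7]
opening: 0.499
```

```bash
python3 - <<'E'
from h import *
c=snap("scene",1);t=snap("top",1)
a=cv2.resize(t["pixels"][190:290,170:300],None,fx=4,fy=4,interpolation=2)
b=cv2.resize(c["pixels"][270:370,320:440],None,fx=4,fy=4,interpolation=2)
cv2.imwrite("pics/crop1.png",cv2.resize(np.hstack([a,b]),(800,320)))
p=np.array([-.342,.94])
s=np.array([.579,.2185])-p*.0065
go([*s,.039],20)
E
```

```text
t 2.45 pos [0.5816 0.2113 0.0829] open 0.499 F [-0.1 -0.2  1.6]
turn [-0.     0.001 -0.002]
shift mm [43.9 -0.1 -1.2]
```

View pics/crop1.png

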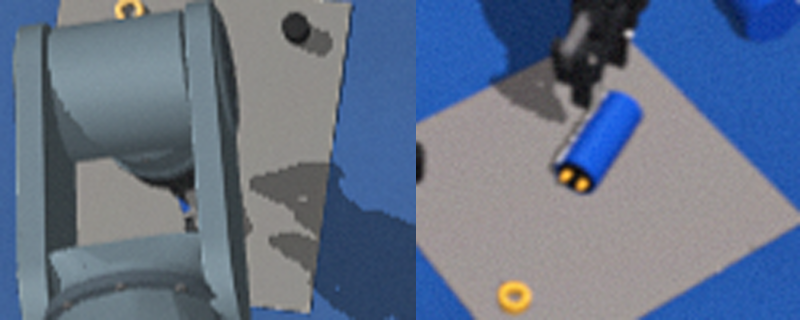

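Emit:
servo_tool([
  [0,0,0,20,0,-1,0],
  [0,0,0,34,0,-1,0],
  [0,0,0,38,0,-1,0],
  [0,0,0,40,0,-1,0],
  [0,0,0,41,0,-1,0],
  [0,0,0,42,0,-1,0],
  [0,0,0,43,0,-1,0],
  [0,0,0,43,0,-1,0],
])

```text
time_s: 3.45
eef_pos: [0.5814, 0.2123, 0.0399]
eef_rot: [0.58, 0.406, 0.578, -0.405]
wrist_force: [-0.8, 1.1, 0.1]
opening: 0.499
```

Emit:
servo_tool([
  [0,0,0,1,0,0,0],
  [0,0,0,2,0,0,0],
  [0,0,0,3,0,0,0],
  [0,0,0,4,0,0,0],
  [0,0,0,4,0,0,0],
  [0,0,0,4,0,0,0],
  [0,0,0,4,0,0,0],
  [0,0,0,4,0,0,0],
])

```text
time_s: 4.45
eef_pos: [0.5816, 0.2122, 0.037]
eef_rot: [0.58, 0.406, 0.578, -0.405]
wrist_force: [-3.0, -1.3, 7.9]
opening: 0.495
```

Emit:
servo_tool([
  [0,0,0,2,0,0,0],
  [0,0,0,2.5,0,-4,0],
  [0,0,0,2.5,0,-8,0],
  [0,0,0,2.5,0,-13,0],
  [0,0,0,2.5,0,-18,0],
  [0,0,0,2.5,0,-22,0],
  [0,0,0,2.5,0,-26,0],
  [0,0,0,2.5,0,-26,0],
])

```text
time_s: 5.45
eef_pos: [0.5728, 0.237, 0.0368]
eef_rot: [0.58, 0.406, 0.578, -0.405]
wrist_force: [-7.7, -2.2, 17.5]
opening: 0.502
```

```bash
python3 - <<'E'
from h import *
c=snap("scene",2)
cv2.imwrite("pics/crop2.png",cv2.resize(c["pixels"][270:370,320:440],None,fx=5,fy=5,interpolation=2))
go([.58,.22,.04],20)
E
```

```text
t 5.5 pos [0.5728 0.2369 0.0368] open 0.495 F [-8.  -1.7 17.1]
turn [ 0.     0.001 -0.002]
shift mm [-3.2  1.  18.3]
```

View pics/crop2.png

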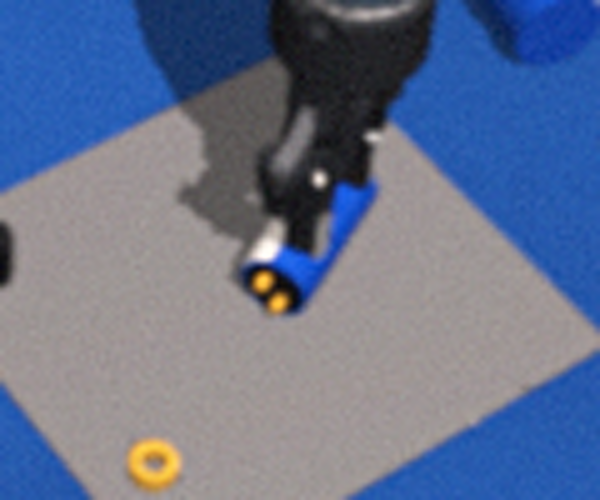

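Emit:
servo_tool([
  [0,0,0,0,0,0,0],
  [0,0,0,-4,0,0,0],
  [0,0,0,-15,0,0,0],
  [0,0,0,-40,0,5,0],
  [0,0,0,-70,0,13,0],
  [0,0,0,-80,0,20,0],
  [0,0,0,-80,0,60,0],
  [0,0,0,-80,0,80,0],
])

```text
time_s: 6.5
eef_pos: [0.6002, 0.1602, 0.1165]
eef_rot: [0.58, 0.406, 0.578, -0.406]
wrist_force: [0.3, -0.3, -0.1]
opening: 0.503
```

```bash
python3 - <<'E'
from h import *
c=snap("scene",3);t=snap("top",3)
a=cv2.resize(t["pixels"][190:290,170:300],None,fx=4,fy=4,interpolation=2)
b=cv2.resize(c["pixels"][270:370,320:440],None,fx=4,fy=4,interpolation=2)
cv2.imwrite("pics/crop3.png",np.hstack([a,b])[:,:])
print(a.shape)
go([.58,.22,.04],20)
E
```

```text
(400, 520, 3)
t 6.6 pos [0.6004 0.1598 0.1163] open 0.497 F [-0.2 -0.3 -0.3]
turn [-0.003  0.001 -0.002]
shift mm [ 76.2   1.2 -63.7]
```

View pics/crop3.png

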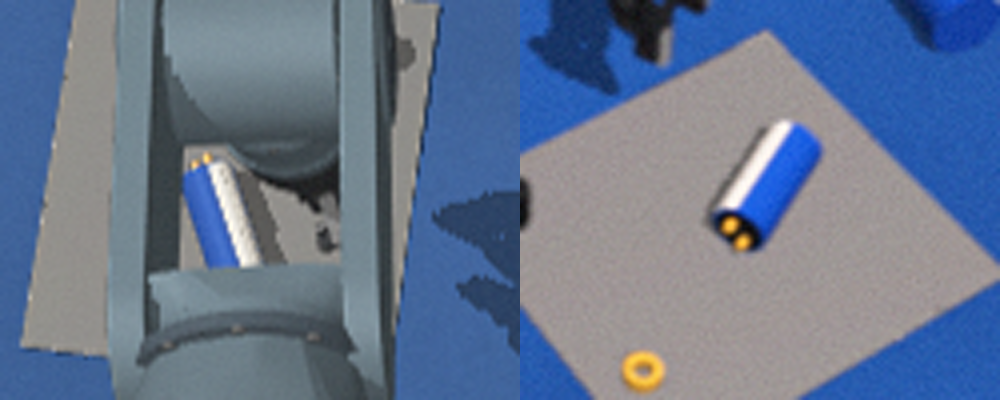

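```bash
cat >> h.py <<'E'
def capstate(c,box,guess):
    """mask in box; returns est. axis centre from silhouette midline, yaw, stripe angle from up (deg, + toward -p side)"""
    b,w=capmeas(c,box)
    m=cv2.morphologyEx(b|w,cv2.MORPH_CLOSE,np.ones((3,3)))
    q=max(cv2.findContours(m,0,2)[0],key=cv2.contourArea)
    k=np.zeros_like(m);cv2.drawContours(k,[q],-1,255,-1)
    r=cv2.minAreaRect(q);bp=cv2.boxPoints(r)+np.array(box[:2])
    W=[onz(c,*p_,.021)[:2] for p_ in bp]
    e=[W[1]-W[0],W[2]-W[1]];e=max(e,key=np.linalg.norm);yaw=np.degrees(np.arctan2(e[1],e[0]))
    if abs(yaw)>90:yaw-=180*np.sign(yaw)
    cen=onz(c,*(np.array(r[0])+box[:2]),.021)
    print("cen",cen[:2].round(4),"yaw",round(yaw,1),"rect",np.round(r[1],1))
    ys,xs=np.nonzero(w&k);
    for ce,yw in((cen[:2],20),(guess,20)):
        a=np.array([np.cos(np.radians(yw)),np.sin(np.radians(yw)),0]);p=np.array([-a[1],a[0],0]);z=np.array([0,0,1.])
        out=[]
        for x,y in zip(xs,ys):
            C,d=ray(c,x+box[0],y+box[1]);C=C-np.array([*ce,.021])
            C2=np.array([C@p,C@z]);d2=np.array([d@p,d@z])
            A=d2@d2;B=C2@d2;D=B*B-A*(C2@C2-.018**2)
            if D<0:continue
            h=C2+d2*(-B-np.sqrt(D))/A; out.append(np.degrees(np.arctan2(-h[0],h[1])))
        print(" stripe ang from up: n",len(out),"pct5/50/95",np.percentile(out,[5,50,95]).round(1),"mid",round(float(np.mean(np.percentile(out,[3,97]))),1))
E
python3 - <<'E'
from h import *
c=ctrl.camera("scene");g=np.array([.5746,.2307])
print(proj(c,np.array([*g,.021])))
capstate(c,(355,290,405,340),g)
t=ctrl.camera("top");print(proj(t,np.array([*g,.021])))
capstate(t,(210,225,238,258),g)
E
```

```text
[382.0674101  316.46826791]
cen [0.5698 0.227 ] yaw 20.1 rect [14.1 32.2]
 stripe ang from up: n 106 pct5/50/95 [ 8.8 27.  50.5] mid 29.6
 stripe ang from up: n 96 pct5/50/95 [15.1 32.1 62.6] mid 38.8
[225.36778564 246.83267193]
cen [0.5803 0.2356] yaw 19.9 rect [28.8 11.4]
 stripe ang from up: n 99 pct5/50/95 [22.8 37.  54.1] mid 38.5
 stripe ang from up: n 99 pct5/50/95 [14.2 27.5 42.4] mid 28.3
```

```bash
python3 - <<'E'
from h import *
go([.5771,.2256,.041],20)
E
```

```text
t 6.7 pos [0.5995 0.1618 0.1162] open 0.5 F [ 0.4 -0.1 -0.5]
turn [-0.001  0.001 -0.001]
shift mm [ 75.2   0.6 -67.7]
```

Emit:
servo_tool([
  [0,0,0,0,0.5,-40,0],
  [0,0,0,20,0.5,-67.5,0],
  [0,0,0,50,0.5,-67.5,0],
  [0,0,0,70,0.5,-67.5,0],
  [0,0,0,75,0.5,-67.5,0],
  [0,0,0,77,0.5,-67.5,0],
  [0,0,0,79,0.5,-67.5,0],
  [0,0,0,80,0.5,-67.5,0],
])

```text
time_s: 7.7
eef_pos: [0.5778, 0.2253, 0.037]
eef_rot: [0.58, 0.407, 0.578, -0.405]
wrist_force: [-0.1, -1.1, 7.4]
opening: 0.501
```

Emit:
servo_tool([
  [0,0,0,2,0,0,0],
  [0,0,0,2.5,0,-4,0],
  [0,0,0,2.5,0,-8,0],
  [0,0,0,2.5,0,-12,0],
  [0,0,0,2.5,0,-16,0],
  [0,0,0,2.5,0,-20,0],
  [0,0,0,2.5,0,-23,0],
  [0,0,0,2.5,0,-23,0],
])

```text
time_s: 8.7
eef_pos: [0.5702, 0.2471, 0.0369]
eef_rot: [0.58, 0.406, 0.578, -0.405]
wrist_force: [-7.3, -1.0, 13.4]
opening: 0.503
```

Emit:
servo_tool([
  [0,0,0,0,0,0,0],
  [0,0,0,-4,0,0,0],
  [0,0,0,-15,0,0,0],
  [0,0,0,-40,0,5,0],
  [0,0,0,-70,0,13,0],
  [0,0,0,-80,0,60,0],
  [0,0,0,-80,0,110,0],
  [0,0,0,-80,0,150,0],
])

```text
time_s: 9.7
eef_pos: [0.6221, 0.1044, 0.1182]
eef_rot: [0.58, 0.407, 0.578, -0.405]
wrist_force: [0.9, 0.5, -0.6]
opening: 0.5
```

```bash
python3 - <<'E'
from h import *
c=snap("scene",4);t=snap("top",4)
a=cv2.resize(t["pixels"][190:290,170:300],None,fx=4,fy=4,interpolation=2)
b=cv2.resize(c["pixels"][270:370,320:440],None,fx=4,fy=4,interpolation=2)
cv2.imwrite("pics/crop4.png",cv2.resize(np.hstack([a,b]),(800,320)))
g=np.array([.94*.6193-.342*.0322,.342*.6193+.94*.0322]);print(g,proj(c,np.array([*g,.021])),proj(t,np.array([*g,.021])))
capstate(c,(360,294,410,344),g)
capstate(t,(200,215,245,275),g)
E
```

```text
[0.5711296 0.2420686] [386.29439198 318.55265697] [220.91821271 248.1099824 ]
cen [0.5669 0.2382] yaw 20.6 rect [14.2 33.5]
 stripe ang from up: n 140 pct5/50/95 [-27.3  -9.4  35.5] mid 5.0
 stripe ang from up: n 140 pct5/50/95 [-20.4  -2.5  48.6] mid 16.0
cen [0.5713 0.2509] yaw 1.9 rect [32. 13.]
 stripe ang from up: n 150 pct5/50/95 [ 4.1 24.8 71.9] mid 38.0
 stripe ang from up: n 150 pct5/50/95 [-23.1  -1.7  32.5] mid 4.7
```

View pics/crop4.png

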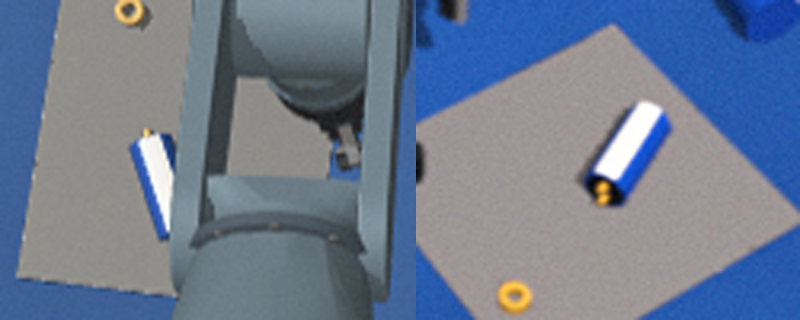

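Emit:
servo_tool([
  [0,0,0,-20,0,50,0],
  [0,0,0,-40,0,100,0],
  [0,0,0,-40,0,150,0],
  [0,0,0,-40,0,180,0],
  [0,0,0,-40,0,180,0],
  [0,0,0,-40,0,180,0],
  [0,0,0,-40,0,180,0],
  [0,0,0,-40,0,180,0],
])

```text
time_s: 10.8
eef_pos: [0.6832, -0.0661, 0.1586]
eef_rot: [0.58, 0.407, 0.577, -0.406]
wrist_force: [-0.6, 0.4, 0.9]
opening: 0.502
```

```bash
cat >> h.py <<'E'
def look(tag,g):
    c=snap("scene",tag);t=snap("top",tag)
    outs=[]
    for n,cc in(("scene",c),("top",t)):
        u,v=proj(cc,np.array([*g,.021])).astype(int); box=(u-25,v-25,u+25,v+25)
        print(n);capstate(cc,box,g)
        b,w=capmeas(cc,box)
        im=cc["pixels"][v-25:v+25,u-25:u+25]
        outs.append(np.hstack([cv2.resize(im,(400,400),interpolation=2)]))
    cv2.imwrite(f"pics/crop{tag}.png",np.hstack(outs))
E
python3 - <<'E'
from h import *
look(5,np.array([.5711,.2420]))
E
```

```text
scene
cen [0.5669 0.2382] yaw 20.6 rect [14.2 33.5]
 stripe ang from up: n 149 pct5/50/95 [-27.1  -8.3  36.7] mid 5.0
 stripe ang from up: n 149 pct5/50/95 [-20.4  -1.5  50.1] mid 15.6
top
cen [0.5722 0.2422] yaw 19.9 rect [32.3 13.3]
 stripe ang from up: n 221 pct5/50/95 [-21.4   5.   31.5] mid 5.0
 stripe ang from up: n 221 pct5/50/95 [-20.6   5.8  32.3] mid 5.9
```

View pics/crop5.png

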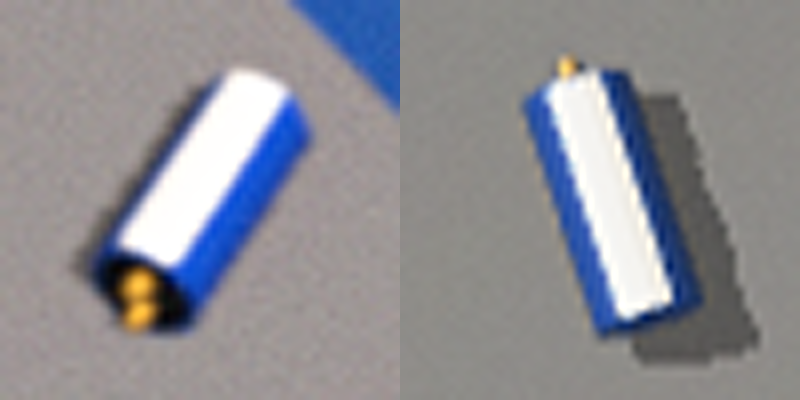

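```bash
python3 - <<'E'
from h import *
g=np.array([.5715,.2420]);a=np.array([.94,.342]);p=np.array([-.342,.94])
for n in("top","scene"):
    c=ctrl.camera(n);im=c["pixels"].astype(np.float32)
    # sample on plane z=.021 : profile along p averaged along axis
    for yaw in(20,):
        a=np.array([np.cos(np.radians(yaw)),np.sin(np.radians(yaw))]);p=np.array([-a[1],a[0]])
        S=np.arange(-.03,.0301,.0005);L=np.arange(-.02,.0201,.001)
        uv=np.array([[proj(c,np.array([*(g+p*s+a*l),.021])) for l in L] for s in S]).astype(np.float32)
        pr=cv2.remap(im,uv[...,0],uv[...,1],cv2.INTER_CUBIC).mean(1)
        sat=pr[:,0]-pr[:,2]  # B-R : blue high, white/grey ~0
        def cr(lev,lo,hi):
            out=[]
            for i in range(len(S)-1):
                if lo<=S[i]<hi and (sat[i]-lev)*(sat[i+1]-lev)<0:
                    out.append(round(1e3*(S[i]+.0005*(lev-sat[i])/(sat[i+1]-sat[i])),2))
            return out
        print(n,"crossings mm",cr(60,-.03,.03),"max",sat.max().round());
        print(np.stack([S*1e3,sat,pr[:,2]],1)[::3].round(0).astype(int).tolist())
E
```

```text
top crossings mm [np.float64(-16.5), np.float64(-10.13), np.float64(8.89), np.float64(17.16)] max 129.0
[[-30, -3, 93], [-28, -3, 86], [-27, -4, 89], [-25, -4, 90], [-24, -3, 90], [-22, -6, 92], [-21, -8, 93], [-19, 3, 79], [-18, 33, 51], [-16, 60, 33], [-15, 74, 32], [-13, 85, 30], [-12, 94, 25], [-10, 72, 77], [-9, 17, 187], [-7, -17, 249], [-6, -15, 245], [-4, -9, 239], [-3, -6, 243], [-1, -4, 245], [0, -4, 245], [2, -4, 245], [3, -2, 245], [5, -4, 250], [6, -10, 259], [8, 8, 234], [9, 65, 149], [11, 114, 71], [12, 129, 47], [14, 128, 44], [15, 124, 41], [17, 88, 61], [18, 23, 111], [20, -13, 146], [21, -11, 147], [23, -7, 143], [24, -6, 142], [26, -6, 142], [27, -6, 142], [29, -6, 142], [30, -6, 142]]
scene crossings mm [np.float64(2.31), np.float64(16.32)] max 202.0
[[-30, -9, 160], [-28, -9, 156], [-27, -10, 145], [-25, -12, 128], [-24, -8, 105], [-22, 12, 77], [-21, 43, 59], [-19, 59, 78], [-18, 42, 144], [-16, 9, 218], [-15, -8, 254], [-13, -7, 257], [-12, -4, 255], [-10, -3, 255], [-9, -2, 255], [-7, -2, 255], [-6, -1, 255], [-4, -1, 255], [-3, -1, 255], [-1, -3, 258], [0, -7, 259], [2, 22, 221], [3, 97, 136], [5, 169, 55], [6, 201, 18], [8, 199, 15], [9, 188, 19], [11, 181, 19], [12, 173, 17], [14, 150, 26], [15, 106, 54], [17, 54, 94], [18, 13, 131], [20, -8, 154], [21, -13, 162], [23, -11, 161], [24, -8, 159], [26, -8, 158], [27, -7, 158], [29, -7, 158], [30, -9, 159]]
```

Both views, worked out from the edge profiles, put the stripe about 6° short of straight up. I'll correct that with a short 4 mm drag.

```bash
python3 - <<'E'
from h import *
go([.5719,.2400,.041],20)
E
```

```text
t 11.0 pos [ 0.6834 -0.067   0.1586] open 0.499 F [-0.7 -0.3  0. ]
turn [-0.005  0.003 -0.005]
shift mm [ 116.7   -1.8 -326.9]
```

Emit:
servo_tool([
  [0,0,0,0,0,-60,0],
  [0,0,0,0,0,-120,0],
  [0,0,0,0,-1,-180,0],
  [0,0,0,10,-1,-240,0],
  [0,0,0,40,-2,-300,0],
  [0,0,0,70,-2,-327,0],
  [0,0,0,95,-2,-327,0],
  [0,0,0,105,-2,-327,0],
])

```text
time_s: 12.0
eef_pos: [0.5704, 0.2403, 0.0511]
eef_rot: [0.58, 0.407, 0.577, -0.407]
wrist_force: [-0.4, 0.7, 0.0]
opening: 0.506
```

```bash
python3 - <<'E'
from h import *
go([.5719,.2400,.037],20)
E
```

```text
t 12.0 pos [0.5704 0.2403 0.0511] open 0.506 F [-0.4  0.7  0. ]
turn [-0.004  0.003 -0.002]
shift mm [14.1  1.3  0.8]
```

Emit:
servo_tool([
  [0,0,0,8,1,0.5,0],
  [0,0,0,12,1,0.5,0],
  [0,0,0,14,1,0.5,0],
  [0,0,0,15,1,0.5,0],
  [0,0,0,16,1,0.5,0],
  [0,0,0,16,1,-1.5,0],
  [0,0,0,16,1,-3.7,0],
  [0,0,0,16,1,-3.7,0],
])

```text
time_s: 13.0
eef_pos: [0.5707, 0.2443, 0.037]
eef_rot: [0.58, 0.407, 0.577, -0.406]
wrist_force: [-2.0, -1.3, 8.7]
opening: 0.498
```

Emit:
servo_tool([
  [0,0,0,0,0,0,0],
  [0,0,0,-4,0,0,0],
  [0,0,0,-15,0,0,0],
  [0,0,0,-50,0,30,0],
  [0,0,0,-100,0,80,0],
  [0,0,0,-130,0,140,0],
  [0,0,0,-130,0,200,0.3],
  [0,0,0,-130,0,260,1],
])

```text
time_s: 14.0
eef_pos: [0.6574, 0.0038, 0.17]
eef_rot: [0.581, 0.407, 0.576, -0.406]
wrist_force: [0.6, 0.3, -0.2]
opening: 0.841
```

```bash
python3 - <<'E'
from h import *
go([.4325,-.252,.2],-88)
look(6,np.array([.5705,.2440]))
E
```

```text
t 14.0 pos [0.6574 0.0038 0.17  ] open 0.841 F [ 0.6  0.3 -0.2]
turn [ 1.882 -0.003 -0.008]
shift mm [ -31.1 -298.1  164.5]
scene
cen [0.5643 0.2397] yaw 19.7 rect [14.4 32.4]
 stripe ang from up: n 197 pct5/50/95 [-34.4  -8.8  28.2] mid -3.0
 stripe ang from up: n 197 pct5/50/95 [-28.2  -2.8  37.3] mid 4.8
top
cen [0.5718 0.2443] yaw 19.2 rect [32.6 13.5]
 stripe ang from up: n 219 pct5/50/95 [-31.   -3.3  25.2] mid -1.6
 stripe ang from up: n 219 pct5/50/95 [-30.5  -2.9  25.6] mid -1.2
```

View pics/crop6.png

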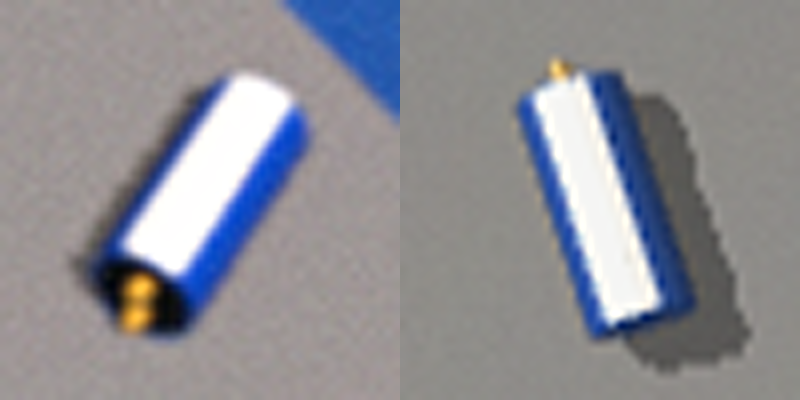

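Emit:
servo_tool([
  [0.18,0,0,-20,-37,20,1],
  [0.36,0,0,-30,-74,40,1],
  [0.54,0,0,-30,-112,62,1],
  [0.72,0,0,-30,-150,82,1],
  [0.9,0,0,-30,-188,103,1],
  [1.08,0,0,-30,-225,124,1],
  [1.26,0,0,-30,-262,144,1],
  [1.44,0,0,-30,-298,164,1],
])

```text
time_s: 15.1
eef_pos: [0.4307, -0.2551, 0.1991]
eef_rot: [0.165, 0.69, 0.16, -0.686]
wrist_force: [-0.0, -0.6, 0.4]
opening: 0.998
```

```bash
python3 - <<'E'
from h import *
go([.4325,-.252,.15],-88)
E
```

```text
t 15.1 pos [ 0.4307 -0.2551  0.1991] open 0.998 F [-0.  -0.6  0.4]
turn [ 0.429 -0.006 -0.006]
shift mm [49.1 -2.4 -2.8]
```

Emit:
servo_tool([
  [0.18,0,0,0,-2.5,-3,1],
  [0.36,0,0,10,-2.5,-3,1],
  [0.43,0,0,30,-2.5,-3,1],
  [0.43,0,0,50,-2.5,-3,1],
  [0.43,0,0,55,-2.5,-3,1],
  [0.43,0,0,60,-2.5,-3,1],
  [0.43,0,0,60,-2.5,-3,1],
  [0.43,0,0,60,-2.5,-3,1],
])

```text
time_s: 16.1
eef_pos: [0.4331, -0.2521, 0.1398]
eef_rot: [0.014, 0.71, 0.01, -0.704]
wrist_force: [-0.3, 0.1, 0.2]
opening: 0.996
```

```bash
python3 - <<'E'
from h import *
c=snap("scene",7)
cv2.imwrite("pics/crop7.png",cv2.resize(c["pixels"][100:240,220:380],None,fx=4,fy=4,interpolation=2))
go([.4325,-.252,.086],-88)
E
```

```text
t 16.15 pos [ 0.4331 -0.2521  0.1397] open 1.002 F [-0.  -0.1  0.1]
turn [-0.    -0.008 -0.006]
shift mm [53.7 -0.4  1. ]
```

View pics/crop7.png

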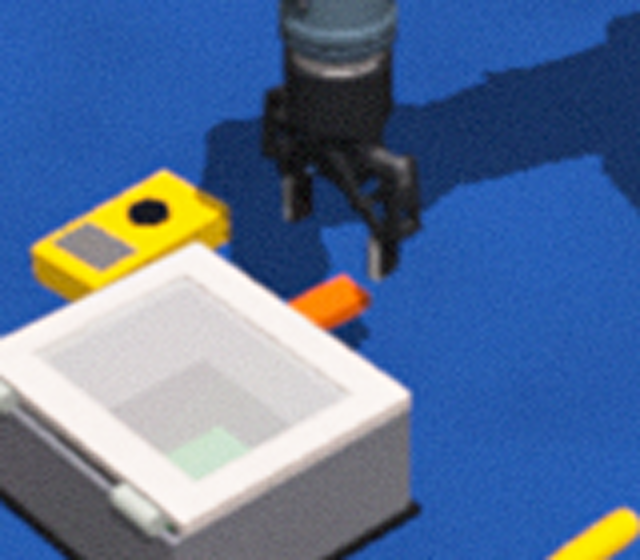

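Emit:
servo_tool([
  [0,-0.008,-0.006,25,0,1,1],
  [0,-0.008,-0.006,48,0,1,1],
  [0,-0.008,-0.006,54,0,1,1],
  [0,-0.008,-0.006,54,0,1,0.5],
  [0,-0.008,-0.006,54,0,1,0],
  [0,-0.008,-0.006,54,0,1,-0.4],
  [0,-0.008,-0.006,54,0,1,-1],
  [0,-0.008,-0.006,54,0,1,-1],
])

```text
time_s: 17.15
eef_pos: [0.4329, -0.2511, 0.0865]
eef_rot: [0.011, 0.707, 0.013, -0.707]
wrist_force: [0.3, 7.2, 6.8]
opening: 0.342
```

Emit:
servo_tool([
  [0,0,0,0,0,0,-1],
  [0,0,0,0,0,0,-1],
  [0,0,0,0,0,0,-1],
  [0,0,0,0,0,0,-1],
  [0,0,0,0,0,0,-1],
  [0,0,0,0,0,0,-1],
  [0,0,0,0,0,0,-1],
  [0,0,0,0,0,0,-1],
])

```text
time_s: 18.15
eef_pos: [0.4329, -0.251, 0.0866]
eef_rot: [0.011, 0.707, 0.013, -0.707]
wrist_force: [-2.1, 3.9, 4.9]
opening: 0.339
```

```bash
python3 - <<'E'
from h import *
c=snap("scene",8)
cv2.imwrite("pics/crop8.png",cv2.resize(c["pixels"][100:240,220:380],None,fx=4,fy=4,interpolation=2))
go([.4325,-.252,.086],-88)
print(ctrl.get_obs()["torque"])
o=ctrl.get_obs();print(Ro.from_quat(o["eef_rot"],scalar_first=True).as_matrix().round(3))
E
```

```text
t 18.2 pos [ 0.4329 -0.251   0.0866] open 0.34 F [-2.6  2.9  5.9]
turn [-0.    -0.001  0.003]
shift mm [0.6 0.9 0.5]
[ 0.4326055   0.30453424 -0.03717792]
[[ 0.001  0.035 -0.999]
 [ 0.003 -0.999 -0.035]
 [-1.    -0.003 -0.001]]
```

View pics/crop8.png

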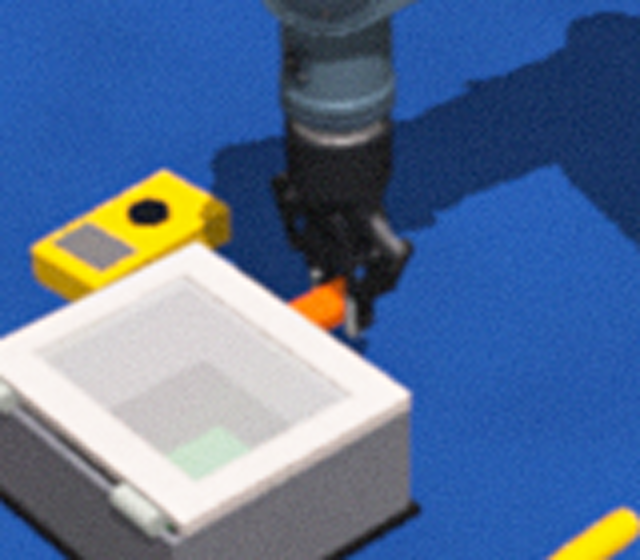

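Emit:
servo_tool([
  [0,0,0,-13.1,0,-0.3,-1],
  [0,0,0,-30.5,0,-1.9,-1],
  [0,0,0,-47.7,0,-4.6,-1],
  [0,0,0,-64.7,0,-8.5,-1],
  [0,0,0,-81.4,0,-13.6,-1],
  [0,0,0,-97.7,0,-19.9,-1],
  [0,0,0,-113.5,0,-27.2,-1],
  [0,0,0,-125,0,-33.5,-1],
])

```text
time_s: 19.2
eef_pos: [0.4666, -0.2496, 0.2124]
eef_rot: [0.011, 0.707, 0.014, -0.707]
wrist_force: [1.6, 3.3, -6.4]
opening: 0.338
```

```bash
cat >> h.py <<'E'
P0=np.array([.4329,-.251,.0866]);ex=np.array([np.cos(np.radians(2)),np.sin(np.radians(2)),0])
def hood(angs):
    o=ctrl.get_obs();p=np.array(o["eef_pos"]);R=Ro.from_quat(o["eef_rot"],scalar_first=True)
    d=p-P0;h=.25-d@ex;print("t",o["time_s"],"F",np.round(o["wrist_force"],1),"open",round(o["opening"],3),"angle",np.degrees(np.arctan2(d[2],h)).round(2),"rad",np.hypot(h,d[2]).round(4))
    T=Ro.from_matrix(np.stack([[0,0,-1],[ex[1],-ex[0],0],np.cross([0,0,-1],[ex[1],-ex[0],0])],1))
    print("turn",(R.inv()*T).as_rotvec().round(3))
    for a in angs:
        r=np.radians(a);X=P0+ex*.25*(1-np.cos(r))+np.array([0,0,.25*np.sin(r)])
        print(a,(R.inv().apply(X-p)*1e3).round(1))
E
python3 - <<'E'
from h import *
c=snap("scene",9)
cv2.imwrite("pics/crop9.png",cv2.resize(c["pixels"][60:260,200:400],None,fx=3,fy=3,interpolation=2))
hood([33,36,39,42,44,46,48,50,51,52,53,54])
E
```

```text
t 19.25 F [-1.5  5.9 -2. ] open 0.34 angle 30.56 rad 0.2502
turn [ 0.    -0.002  0.003]
33 [-9.   0.1 -5.8]
36 [-19.7   0.1 -13.2]
39 [-30.1   0.1 -21.2]
42 [-40.1   0.  -29.7]
44 [-46.4   0.  -35.7]
46 [-52.6  -0.  -41.8]
48 [-58.5  -0.  -48.2]
50 [-64.2  -0.  -54.8]
51 [-67.   -0.1 -58.2]
52 [-69.7  -0.1 -61.6]
53 [-72.4  -0.1 -65.1]
54 [-75.   -0.1 -68.6]
```

View pics/crop9.png

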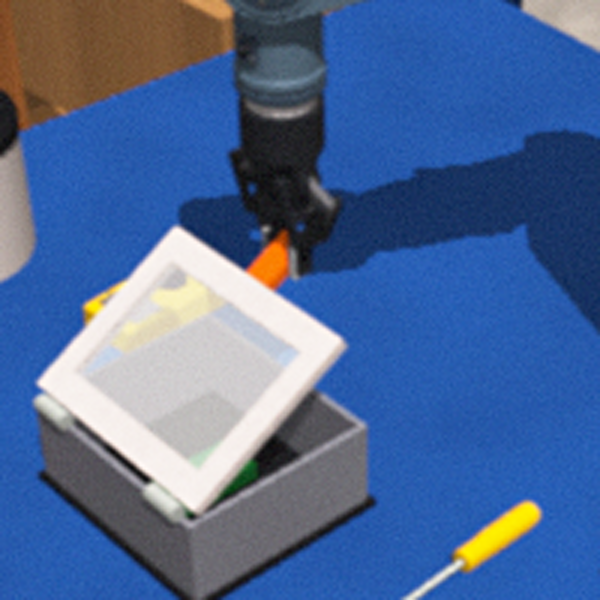

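The hood is following the grip and stands at about 30°. Continuing along the arc.

Emit:
servo_tool([
  [0,0,0,-9,0,-5.8,-1],
  [0,0,0,-19.7,0,-13.2,-1],
  [0,0,0,-30.1,0,-21.2,-1],
  [0,0,0,-40.1,0,-29.7,-1],
  [0,0,0,-46.4,0,-35.7,-1],
  [0,0,0,-52.6,0,-41.8,-1],
  [0,0,0,-55.5,0,-45,-1],
  [0,0,0,-58.5,0,-48.2,-1],
])

```text
time_s: 20.25
eef_pos: [0.5159, -0.2477, 0.2727]
eef_rot: [0.011, 0.707, 0.014, -0.707]
wrist_force: [-0.4, 5.8, -2.8]
opening: 0.338
```

```bash
python3 - <<'E'
from h import *
hood([49,50,51,52,53,54,55])
E
```

```text
t 20.25 F [-0.4  5.8 -2.8] open 0.338 angle 48.1 rad 0.25
turn [ 0.    -0.001  0.004]
49 [-2.6  0.4 -2.9]
50 [-5.4  0.4 -6.2]
51 [-8.2  0.4 -9.6]
52 [-10.9   0.4 -13. ]
53 [-13.6   0.4 -16.5]
54 [-16.2   0.4 -20. ]
55 [-18.7   0.4 -23.6]
```

Emit:
servo_tool([
  [0,0,0,-2.6,0,-2.9,-1],
  [0,0,0,-5.4,0,-6.2,-1],
  [0,0,0,-8.2,0,-9.6,-1],
  [0,0,0,-10.9,0,-13,-1],
  [0,0,0,-13.6,0,-16.5,-1],
  [0,0,0,-16.2,0,-20,-1],
  [0,0,0,-16.2,0,-20,-1],
  [0,0,0,-16.2,0,-20,-1],
])

```text
time_s: 21.25
eef_pos: [0.5363, -0.2468, 0.2891]
eef_rot: [0.011, 0.708, 0.014, -0.706]
wrist_force: [0.3, 6.4, -2.9]
opening: 0.338
```

```bash
python3 - <<'E'
from h import *
c=snap("scene",10);t=snap("top",10)
a=cv2.resize(c["pixels"][60:260,180:380],(560,560),interpolation=2)
cv2.imwrite("pics/crop10.png",a)
cv2.imwrite("pics/crop10t.png",cv2.resize(t["pixels"][160:320,340:500],(560,560),interpolation=2))
hood([53,52,51,50,48,46,44,42,41,40])
E
```

```text
t 21.35 F [ 0.8  4.3 -3.6] open 0.336 angle 54.09 rad 0.2499
turn [ 0.    -0.002  0.004]
53 [2.8 0.6 3.9]
52 [5.4 0.6 7.4]
51 [ 8.1  0.6 10.8]
50 [10.9  0.6 14.1]
48 [16.6  0.7 20.7]
46 [22.6  0.7 27.1]
44 [28.7  0.7 33.3]
42 [35.1  0.7 39.3]
41 [38.3  0.7 42.2]
40 [41.7  0.8 45. ]
```

View pics/crop10.png

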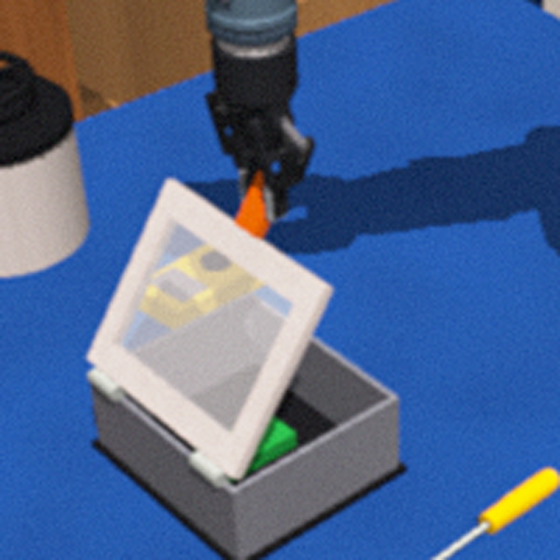

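View pics/crop10t.png

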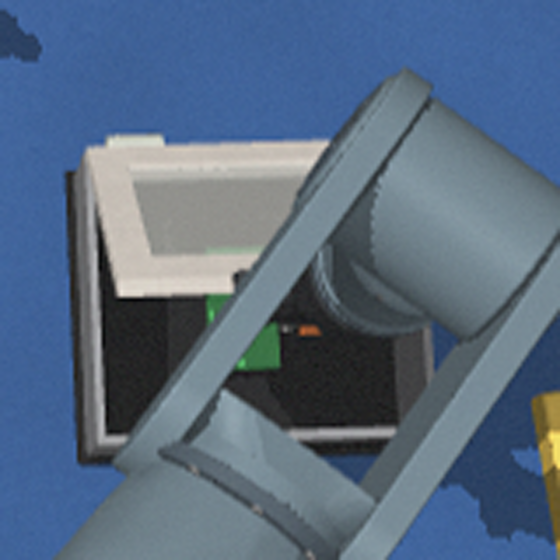

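```bash
python3 - <<'E'
from h import *
c=ctrl.camera("scene");t=ctrl.camera("top")
H=np.array([.4329,-.251,.107])+ex*.25
X,e=cross(c,(298.2,162.5),t,(374.3,244.9));print(X.round(4),e)
ey=np.array([-ex[1],ex[0],0])
def ang(X):
    d=X-H;h=-(d@ex);return np.degrees(np.arctan2(d[2],h)).round(1),np.hypot(h,d[2]).round(4),(d@ey).round(4)
print(ang(X))
for cam,uv,s in((c,(298.2,162.5),.12),(c,(240.7,124.3),-.12),(t,(374.3,244.9),.12)):
    C,d=ray(cam,*uv);k=((H+ey*s-C)@ey)/(d@ey);print(ang(C+k*d))
E
```

```text
[ 0.5467 -0.1299  0.2718] 0.0014255619160769462
(np.float64(51.3), np.float64(0.2112), np.float64(0.1171))
(np.float64(52.5), np.float64(0.2118), np.float64(0.12))
(np.float64(53.8), np.float64(0.2093), np.float64(-0.12))
(np.float64(53.9), np.float64(0.2307), np.float64(0.12))
```

The camera estimates (51–54°) are a bit below the kinematic 54°. I'll go 2° further so it is clearly past balance, then bring it back.

Emit:
servo_tool([
  [0,0,0,-1.3,0,-1.8,-1],
  [0,0,0,-2.5,0,-3.6,-1],
  [0,0,0,-3.7,0,-5.4,-1],
  [0,0,0,-4.9,0,-7.2,-1],
  [0,0,0,-4.9,0,-7.2,-1],
  [0,0,0,-4.9,0,-7.2,-1],
  [0,0,0,-4.9,0,-7.2,-1],
  [0,0,0,-4.9,0,-7.2,-1],
])

```text
time_s: 22.45
eef_pos: [0.5436, -0.2465, 0.2941]
eef_rot: [0.011, 0.708, 0.014, -0.706]
wrist_force: [-0.4, 4.6, -3.5]
opening: 0.341
```

```bash
python3 - <<'E'
from h import *
c=snap("scene",11);t=snap("top",11)
cv2.imwrite("pics/crop11.png",cv2.resize(c["pixels"][110:240,200:330],(780,780),interpolation=2)[:600])
hood([55,54,53,52,50,48,46,44,42,40])
E
```

```text
t 22.55 F [-0.9  4.5 -3.4] open 0.338 angle 56.14 rad 0.2499
turn [ 0.    -0.002  0.004]
55 [2.7 0.6 4.2]
54 [5.3 0.6 7.7]
53 [ 7.9  0.6 11.2]
52 [10.5  0.6 14.7]
50 [16.   0.7 21.5]
48 [21.7  0.7 28.1]
46 [27.6  0.7 34.5]
44 [33.8  0.7 40.7]
42 [40.2  0.8 46.6]
40 [46.7  0.8 52.4]
```

View pics/crop11.png

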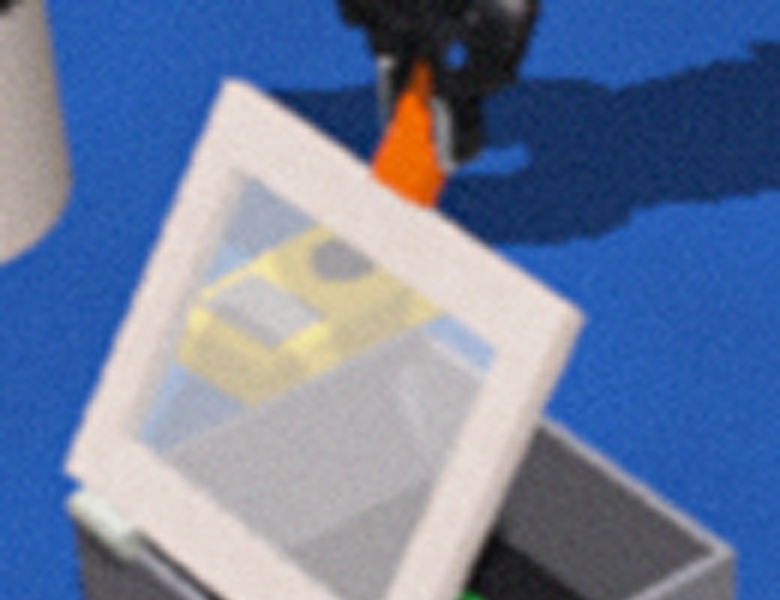

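```bash
python3 - <<'E'
from h import *
c=ctrl.camera("scene")
H=np.array([.4329,-.251,.107])+ex*.25; ey=np.array([-ex[1],ex[0],0])
# predicted pixels of front corners, outer(+6)/inner(-6) face, for several angles
for a in(52,54,56,58):
    r=np.radians(a);f=-ex*np.cos(r)+np.array([0,0,np.sin(r)]);n=ex*np.sin(r)+np.array([0,0,np.cos(r)])
    print(a,[((proj(c,H+.21*f+o*n+s*ey)-[200,110])*6).round(0).tolist() for s,o in((-.12,.006),(-.12,-.006),(.12,.006),(.12,-.006))])
E
```

```text
52 [[246.0, 85.0], [264.0, 91.0], [581.0, 317.0], [599.0, 322.0]]
54 [[234.0, 81.0], [253.0, 87.0], [570.0, 314.0], [588.0, 319.0]]
56 [[222.0, 78.0], [241.0, 83.0], [558.0, 312.0], [577.0, 316.0]]
58 [[210.0, 76.0], [230.0, 80.0], [547.0, 311.0], [566.0, 313.0]]
```

Corners at (228,80) and (585,318) in the crop match about 55°, past the balance point. Now back to about 40°.

Emit:
servo_tool([
  [0,0,0,2.7,0.6,4.2,-1],
  [0,0,0,7.9,0.6,11.2,-1],
  [0,0,0,13.2,0.6,18.1,-1],
  [0,0,0,18.8,0.7,24.8,-1],
  [0,0,0,24.6,0.7,31.3,-1],
  [0,0,0,30.7,0.7,37.6,-1],
  [0,0,0,36.9,0.7,43.7,-1],
  [0,0,0,43.4,0.7,49.5,-1],
])

```text
time_s: 23.6
eef_pos: [0.4957, -0.2485, 0.2526]
eef_rot: [0.011, 0.709, 0.014, -0.705]
wrist_force: [-1.9, 8.6, 3.4]
opening: 0.338
```

Emit:
servo_tool([
  [0,0,0,0,0,0,-1],
  [0,0,0,0,0,0,-1],
  [0,0,0,0,0,0,-1],
  [0,0,0,0,0,0,-1],
  [0,0,0,0,0,0,-1],
  [0,0,0,0,0,0,-1],
  [0,0,0,0,0,0,-1],
  [0,0,0,0,0,0,-1],
])

```text
time_s: 24.6
eef_pos: [0.4968, -0.2485, 0.2539]
eef_rot: [0.011, 0.71, 0.014, -0.703]
wrist_force: [-0.3, 5.8, -1.0]
opening: 0.337
```

```bash
python3 - <<'E'
from h import *
c=snap("scene",12)
im=cv2.resize(c["pixels"][110:240,200:330],(780,780),interpolation=2)[:600]
cv2.imwrite("pics/crop12.png",im)
hood([40,41,42])
H=np.array([.4329,-.251,.107])+ex*.25; ey=np.array([-ex[1],ex[0],0])
for a in(37,39,41,43):
    r=np.radians(a);f=-ex*np.cos(r)+np.array([0,0,np.sin(r)]);n=ex*np.sin(r)+np.array([0,0,np.cos(r)])
    print(a,[((proj(c,H+.21*f+o*n+s*ey)-[200,110])*6).round(0).tolist() for s,o in((-.12,.006),(-.12,-.006),(.12,.006),(.12,-.006))])
look(13,np.array([.5705,.2440]))
E
```

```text
t 24.65 F [0.4 6.1 0.4] open 0.336 angle 41.97 rad 0.2502
turn [ 0.    -0.01   0.003]
40 [6.6 0.3 5.5]
41 [3.3 0.3 2.7]
42 [ 0.   0.3 -0.2]
37 [[322.0, 124.0], [336.0, 136.0], [654.0, 353.0], [667.0, 364.0]]
39 [[313.0, 117.0], [327.0, 128.0], [646.0, 346.0], [659.0, 357.0]]
41 [[303.0, 111.0], [318.0, 121.0], [637.0, 341.0], [651.0, 350.0]]
43 [[294.0, 105.0], [309.0, 115.0], [627.0, 335.0], [642.0, 344.0]]
scene
cen [0.5643 0.2397] yaw 19.7 rect [14.4 32.4]
 stripe ang from up: n 200 pct5/50/95 [-34.3  -8.6  27.1] mid -3.3
 stripe ang from up: n 200 pct5/50/95 [-28.2  -2.6  35.9] mid 4.4
top
cen [0.5718 0.2443] yaw 19.2 rect [32.6 13.5]
 stripe ang from up: n 219 pct5/50/95 [-31.   -3.3  25.2] mid -1.6
 stripe ang from up: n 219 pct5/50/95 [-30.5  -2.9  25.6] mid -1.2
```

View pics/crop12.png

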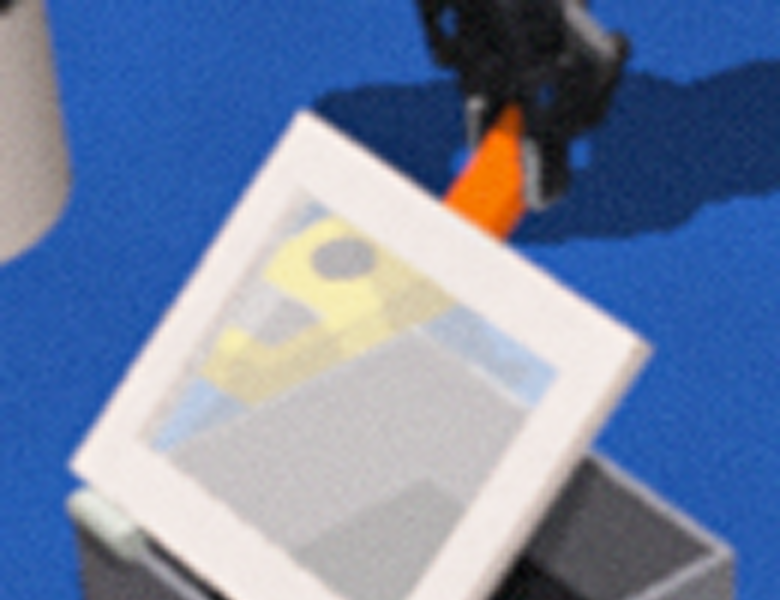

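View pics/scene13.png

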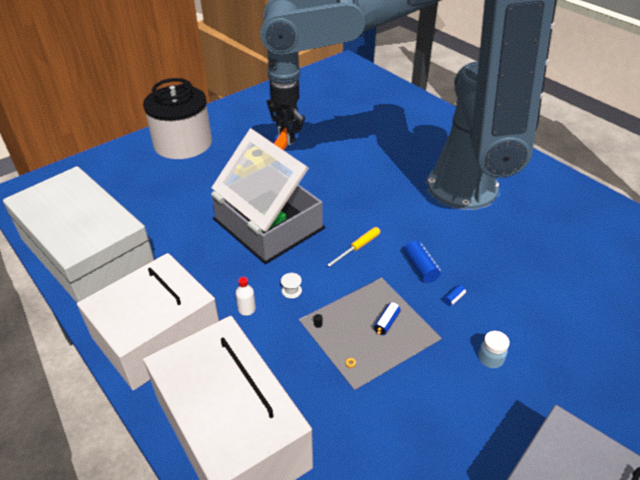

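The corners match about 41°. I'll lower it 1° and hold.

Emit:
servo_tool([
  [0,0,0,0.8,0,0.7,-1],
  [0,0,0,1.7,0,1.4,-1],
  [0,0,0,2.5,0,2,-1],
  [0,0,0,3.3,0,2.7,-1],
  [0,0,0,3.3,0,2.7,-1],
  [0,0,0,3.3,0,2.7,-1],
  [0,0,0,3.3,0,2.7,-1],
  [0,0,0,3.3,0,2.7,-1],
])

```text
time_s: 25.75
eef_pos: [0.4954, -0.2486, 0.2522]
eef_rot: [0.012, 0.712, 0.013, -0.702]
wrist_force: [-0.6, 6.9, 2.4]
opening: 0.34
```

```bash
python3 - <<'E'
from h import *
c=snap("scene",14);t=snap("top",14)
cv2.imwrite("pics/crop14.png",cv2.resize(c["pixels"][110:240,200:330],(780,780),interpolation=2)[:600])
hood([40]); print(np.abs(ctrl.get_obs()["dq"]).max())
E
```

```text
t 25.85 F [-0.6  6.2  1.1] open 0.336 angle 41.47 rad 0.2501
turn [ 0.001 -0.014  0.002]
40 [4.9 0.3 4.2]
0.0012337141509759942
```

View pics/crop14.png

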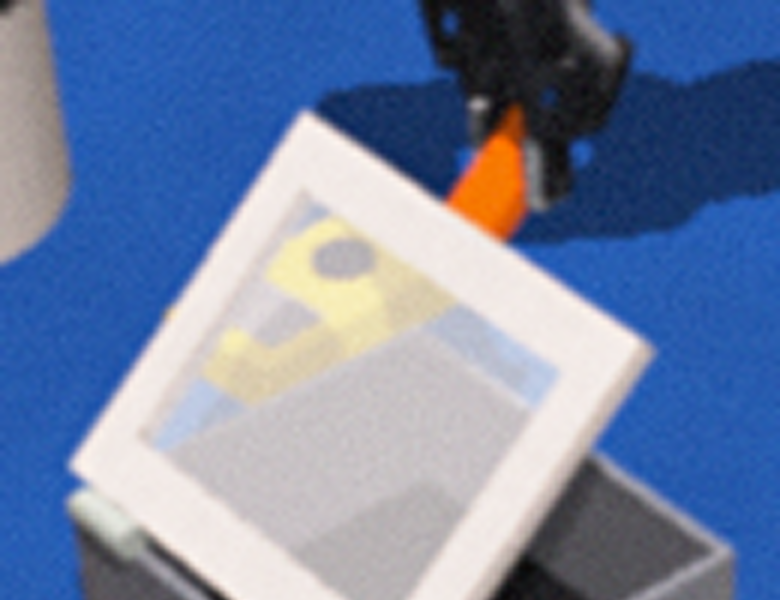

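View pics/top14.png

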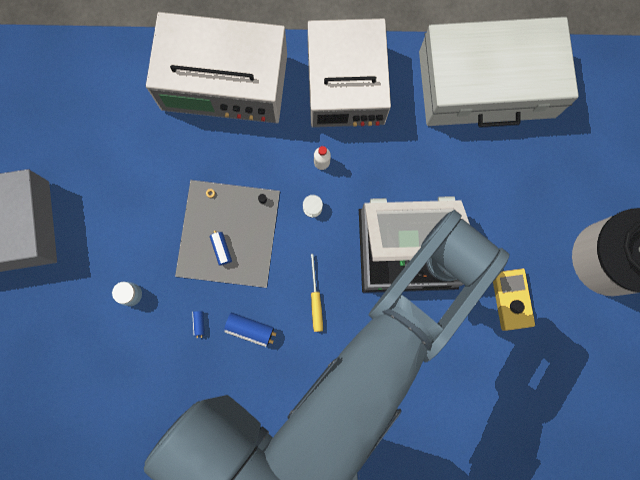

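```bash
python3 -c "
from bench import ctrl
print(ctrl.hand_in())"
```

```text
the job is handed in; nothing more can be done
None
```

The capacitor is on its mat with its white stripe facing up. The arm is still holding the hood by its tab about 10° below the balance point. I handed the job in at about 26 s of the 64 s allowed.

- **Capacitor:** I rolled it with three pressed drags (26, 23 and 4 mm), never picking it up. The last views put the stripe within a few degrees of straight up: the top view gave about −2°, the scene view −3° to +4°.
- **Hood:** I pinched the tab (opening about 29 mm) and raised the hood past the balance point. The arm's motion put the peak at about 56°, and the hood corners in the picture at about 55°. I then brought it back down without it flying open or dropping.
- **Final hold:** The hood stands at about 40.5° by the picture and 41.5° by the arm's motion, so the two disagree by about 1°. The arm was at rest, and wrist force was about 6–7 N.
- **Other things:** In the last top view the other things appear where they were at the start.

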